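# Open the jam gate of a paper-feed unit and hold it wide

### The arm

A 6-joint arm with a two-finger parallel gripper is mounted at the origin on the work surface. World frame = base frame: x ahead of the robot, y to its left, z up, the work surface at z = 0. Lengths are in m, angles in degrees, forces in N, time in s.
With the tool pointing down it reaches from about 0.4 to 0.825 m from the base axis. Payload 7 kg.
Tool frame: the origin (TCP) lies midway between the tips of the shut fingers; the grasp point (between the pads) lies r.grip_depth behind it (r.grip_depth is the distance from the TCP to the grasp point, in m); z points along the fingers, y is the line along which they close (so a half turn about z gives the same grasp; the last joint's range is limited). The gripper opens to 88 mm and grips with 3 to 60 N. Pads are 19 mm wide; open, the fingers measure 130 mm over their backs; the gripper's body (78 mm by 193 mm) begins 47 mm behind the grasp point.
Start: joints at [91.965, 20.546, 0.682, 0, -70.136, -16.507], TCP at [0.169, 0.653, 0.227] pointing down, gripper open.
Joint ranges: [-176.03, 176.03], [-82.01, 121.73], [-58.28, 71.71], [-173.87, 95.51], [-174.79, -0.11], [-173.66, 173.66]. Speed limits (degrees/s): [136.94, 136.94, 172.46, 180, 180, 180].

### API

Orientations are given as [roll, pitch, yaw] about the fixed x, y, z axes, in that order (R = Rz(yaw) Ry(pitch) Rx(roll)).
In Python, from plant import r, cam, job gives the robot as it stands (r), with the cameras (cam) and the job (job).
- The arm moves only by the tool drive_effector, called after "Emit:" as name(argument=value, ...), one argument or row to a line, values as JSON. Schema: {"type":"object","properties":{"motion":{"type":"array","items":{"type":"object","properties":{"xyz":{"type":"array","items":{"type":"number"},"minItems":3,"maxItems":3},"turn_vec":{"type":"array","items":{"type":"number"},"minItems":3,"maxItems":3}},"additionalProperties":false},"minItems":1,"maxItems":12},"finger_gap":{"type":"number"},"clamp_n":{"type":"number"},"only":{"type":"string"},"quiet":{"type":"boolean"},"lines":{"type":"string"}},"required":["motion"],"additionalProperties":false}. motion is a list of rows, 1 to 12 of them, each an object with the fields xyz (a list: dx, dy, dz in m), turn_vec (a list: a rotation vector rx, ry, rz in degrees); a field left out counts as zero; each row is the pose to reach, as a shift and turn from the pose commanded when the call began, along the tool's axes at that moment; what a row does not reach only later rows make up. A row lasts 1/12 s, in which the tool goes at most 0.0417 m and 7.16 degrees, less where a joint would pass 70% of its speed; a pose out of reach is approached as far as the arm can. finger_gap is the finger opening in m, set as the call begins (left out keeps the last). The fingers move at their own pace and stop on an object; clamp_n is the grip in N (left out, the last holds). Time passes only in rows, so rows that do not move let the fingers close. The tool returns the time, the measured TCP pose, the force, the opening and the grip force at its end. only (a regular expression) keeps the lines of the reply that match it, lines (a string "A,B") keeps lines A to B, and quiet returns only ok. Input that does not fit is refused with a message, and nothing moves.
- r.get_state(): the state, without advancing time (a new reading comes with each control period).
- cam.capture(name): name is "side" or "top"; returns a dict with "frame" (400x640x3 uint8, red, green, blue), "z_map" (400x640 float32, m along the optical axis (not along the pixel's ray), 0 where there is no reading), "fx", "fy", "cx", "cy" (pixels), "cam_to_world" (4x4, takes a point from camera to world coordinates). Camera axes: x right, y down, z forward; pixel columns grow to the right and rows downward; lengths in m; the calibration is good to about 2 mm. A picture is of the moment at which its call begins.
- job.close_job(): hands the job in; it is judged then, once.
The state is a dict: "time_s": time; "joints": joint angles; "qd": joint speeds; "joint_torque": joint torques, N m; "tcp_pos": TCP position; "eef_rot": TCP orientation; "contact_force": force on the tool from outside, world axes, zero at the start; "moment": the same for the moment, N m; "gripper_width": finger opening in m; "gripper_force": force on a finger pad.
Only numpy, scipy, OpenCV 4.12 (cv2) and the standard library are available. Lean on these libraries where they do the work, as an engineer would, in place of code of your own. Each camera call takes 0.05 s, during which the arm holds its last target. There are 200 camera calls.

### The job

The paper-feed unit on the bench needs its rollers looked at. Pinch the green catch on top of the unit so that its jam gate springs ajar, then squeeze the handle's green thumb paddle, swing the gate out past its half-open click and finish holding it wide open, about square to the unit or further, with the handle still squeezed in the hand, because the gate swings back if let go. Do not shift the other things on the bench or on the unit.

Things in the scene. Friction and masses are not known exactly. Their poses are not given: they have to be found in the camera images.
- feeder: The paper-feed unit: white box with charcoal base and top, 340 (x) x 420 (y) x 145 (z) mm, fixed to the bench. Origin at the middle of its underside; its -x side, towards the robot, has the jam gate; its z is up. A charcoal top cover carries the first catch, a marker and a note pad.
- catch_grip (a point): Where to pinch the first catch: midway between its two green upright tabs on the unit's top near the gate's free end, 30 mm above the top. Axes as the unit's, whose origin is +135 mm in x and in y from here. A tab is 5 (y) x 30 (x) x 46 mm (z), its foot 4 mm above the top; they stand either side along y, 48 mm over their outsides, 30 mm squeezed. 60 mm beside them is clear above 4 mm.
- catch (a joint): How far each tab of the first catch is pushed in, m: 0 free, 0.009 fully squeezed. The tabs move together; each takes 4 N to start, about 8 N to bottom. From about 0.006 its steel hook clears the tongue at the gate's top corner and a plunger pushes the gate ajar at once; let go, the tabs spring back and the gate stays ajar.
- gate (a joint): Angle of the jam gate, rad: 0 shut, 1.75 end stop. White panel 186 long, 16 thick, top 127 mm above the bench, hinged at its left end seen from the robot (+y of the unit); opening swings the free end towards -x, clockwise from above. Off the first catch it stands ajar at about 0.1, stopped at about 0.13 by the safety bolt until the paddle is squeezed.
- gate_hinge (a point): On the gate's upright hinge axis, 100 mm above the bench, -163 mm in x and +100 mm in y from the unit's origin; axes as the unit's, not turning. The hinge is sprung to shut: 2 N at the handle when ajar, 4 N when square. A ball detent resists from 0.7 to 1.05 rad, peak about 7 N at the handle; let go beyond it, the gate falls back and rests at about 1.05.
- handle_grip (a point): The gate's handle, turning with the gate: charcoal bar, green thumb paddle in front. Origin midway between them, 121 mm above the bench; in the gate's frame 57 mm in front of the hinge axis, 130 mm along from it. Gate shut, its axes are the unit's; it turns by minus the gate's angle about z. Grip from above: one finger behind the bar, one in front of the paddle, 28 mm over both, 20 mm squeezed.
- bar_back (a point): Middle of the bar's back face, +14 mm in x from the handle's origin, axes as the handle's. The bar is 84 long (y), 30 high, 8 mm thick; behind it is 36 mm of free space to the gate, open from above, between end posts 68 mm apart.
- paddle (a joint): How far the thumb paddle is squeezed towards the bar (+x of the handle), m: 0 free, 0.008 fully in; 4 N to start, about 9 N to bottom. Paddle 46 (y) x 32 (z) x 6 mm, its front face at x = -14 mm of the handle when free. From about 0.005 the safety bolt at the gate's free end is clear of its keeper.
- marker: Bystander: black marker pen with a blue cap, 112 x 14 x 14 mm, lying on the unit's top behind the gate. Origin under its middle.
- note_pad: Bystander: yellow note pad, 76 x 76 x 10 mm, lying on the unit's top behind the catch. Origin at the middle of its underside.
- tape_roll: Bystander: grey roll of tape lying flat, 100 mm across, 25 mm high, on the bench in front of the unit, right of the gate. Origin at the middle of its underside.
- spare_roller: Bystander: black rubber feed roller standing on end, 26 mm across, 44 mm high, on the bench left of the hinge. Origin at the middle of its underside.
- screwdriver: Bystander: red screwdriver, 200 mm long, lying on the bench to the right.
- mug: Bystander: white mug, 80 mm across, 95 mm high, on the bench to the left. Origin at the middle of its underside.
- staple_box: Bystander: red staple box, 75 x 55 x 30 mm, on the bench to the left. Origin at the middle of its underside.

How it is judged:
By the outcome, as a careful person would: the job done as asked, in the order asked, and still so for the second after the job is handed in, while the arm keeps its last pose, push and grip.
It also fails if it takes over 48 s, if anything falls off the work surface, if the arm or the gripper's body presses on something with over 40 N, if the wrist force passes 120 N, or if a joint passes its speed limit or range.

## Working session

There is one attempt and no reset: what is moved stays moved. The work goes in short steps, Python scripts to look and compute and a tool call to move; the robot and the scene stay as the last step left them, time stands still between calls to the robot, and variables do not carry over. Pictures are saved under pics/ and viewed, at most 10 in all, crops included, and the job is handed in when it is done.

```bash
ls; mkdir -p pics; python3 - <<'E'
from plant import r, cam, job
import cv2,numpy as np
print(r.get_state(), r.grip_depth)
for n in("side","top"):
    c=cam.capture(n); cv2.imwrite(f"pics/{n}0.png",c["frame"][:,:,::-1]); np.savez(f"{n}0.npz",**c)
    print(n,c["fx"],c["fy"],c["cx"],c["cy"],np.round(c["cam_to_world"],3).tolist())
E
```

```text
pics
plant.py
{'time_s': 0.0, 'joints': array([ 9.19668231e+01,  2.05921213e+01,  6.34547252e-01, -1.93523478e-02,
       -7.01356069e+01, -1.65058403e+01]), 'qd': array([-0.04371735,  0.02463867, -0.00541934, -0.04681315,  0.09715284,
        0.09367476]), 'joint_torque': array([ 2.03467163e-03, -5.82731438e+01,  2.93045783e+01,  6.99692577e+00,
        6.83535865e-03, -1.56391293e-04]), 'tcp_pos': array([0.16937129, 0.65290998, 0.22562323]), 'eef_rot': array([ 1.79905490e+02, -9.03365909e-03, -1.45456003e+01]), 'contact_force': array([ 0.21419514, -0.15388411,  1.18025753]), 'moment': array([ 0.02422518,  0.02102956, -0.03307928]), 'gripper_force': 0.0, 'gripper_width': 0.0875173894868696} 0.0188
side 431.98441859427686 431.98441859427686 321.29467627099353 200.48411473193673 [[-0.974, -0.155, 0.166, 0.332], [-0.227, 0.687, -0.691, 0.891], [-0.007, -0.71, -0.704, 1.069], [0.0, 0.0, 0.0, 1.0]]
top 389.8788208041181 389.8788208041181 318.4667330340038 201.46996017467154 [[0.002, -0.997, 0.08, 0.461], [-1.0, -0.002, 0.003, -0.018], [-0.002, -0.08, -0.997, 1.271], [0.0, 0.0, 0.0, 1.0]]
```

View pics/side0.png

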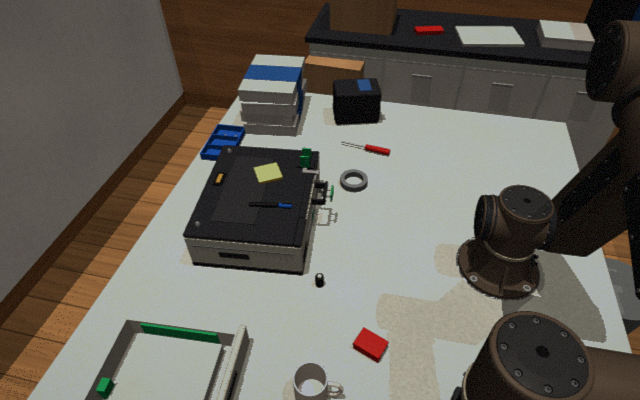

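View pics/top0.png

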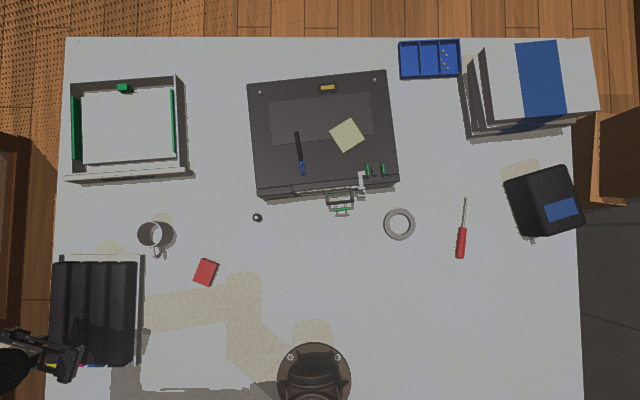

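The side view shows the catch near (306,157) and the handle near (325,192). In the top view the catch is near (374,170), the handle near (340,202), and the unit's top corners near (248,84), (385,70), (398,180) and (258,190). I'll enlarge both.

```bash
python3 - <<'E'
import cv2
a=cv2.imread("pics/side0.png")[140:220,280:350]; b=cv2.imread("pics/top0.png")[150:220,310:410]
cv2.imwrite("pics/crops.png",cv2.hconcat([cv2.resize(a,(350,400),interpolation=2),cv2.resize(b[:, :],(450,315),interpolation=2) if 0 else cv2.copyMakeBorder(cv2.resize(b,(450,315),interpolation=2),0,85,0,0,0)]))
# side: px=280+u/5, 140+v/5 ; top: 310+(u-350)/4.5,150+v/4.5
E
```

```text
(no output)
```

View pics/crops.png

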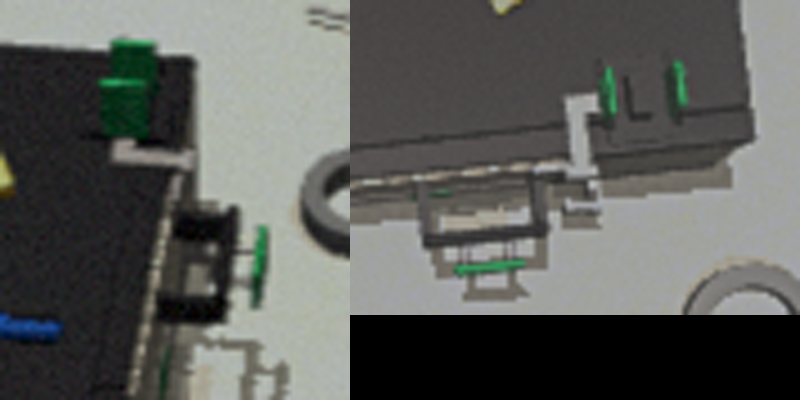

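The enlarged crop shows the tab tops. In the side view they are at about px (305,156.2) and (306.8,148.6); in the top view at (368,170.2) and (383.8,168.9). The paddle is at about (332,193) in the side view and (341,209.6) in the top view.

```bash
cat > h.py <<'E'
import numpy as np,cv2
def load(n): return dict(np.load(n))
def ray(c,u,v):
    d=np.array([(u-c["cx"])/c["fx"],(v-c["cy"])/c["fy"],1.]); T=c["cam_to_world"]; return T[:3,3],T[:3,:3]@d
def tri(a,pa,b,pb):
    o1,d1=ray(a,*pa);o2,d2=ray(b,*pb); s=np.linalg.lstsq(np.c_[d1,-d2],o2-o1,rcond=None)[0]
    p,q=o1+s[0]*d1,o2+s[1]*d2; return (p+q)/2,np.linalg.norm(p-q)
def cloud(c):
    v,u=np.mgrid[:400,:640]; z=c["z_map"]; P=np.stack([(u-c["cx"])/c["fx"]*z,(v-c["cy"])/c["fy"]*z,z],-1)
    return P@c["cam_to_world"][:3,:3].T+c["cam_to_world"][:3,3]
def onplane(c,u,v,z):
    o,d=ray(c,u,v); return o+d*(z-o[2])/d[2]
E
python3 - <<'E'
from h import *
np.set_printoptions(precision=4,suppress=True)
s,t=load("side0.npz"),load("top0.npz")
print("tab+y",tri(s,(305,156.2),t,(368,170.2))); print("tab-y",tri(s,(306.8,148.6),t,(383.8,168.9)))
for nm,c in(("side",s),("top",t)):
    P=cloud(c); f=c["frame"].astype(int); g=(f[...,1]>f[...,0]+35)&(f[...,1]>f[...,2]+20)&(c["z_map"]>0)
    n,l,st,_=cv2.connectedComponentsWithStats(g.astype(np.uint8))
    for i in range(1,n):
        if st[i,4]>8 and 250<st[i,0]<420:
            Q=P[l==i]; print(nm,st[i],Q.mean(0),Q.min(0),Q.max(0))
# top face of unit in top view
P=cloud(t); m=(abs(P[...,2]-.145)<.02)&(t["z_map"]>0)
n,l,st,_=cv2.connectedComponentsWithStats(m.astype(np.uint8))
i=l[120,300]; Q=P[l==i]; print("z med",np.median(Q[:,2]))
r_=cv2.minAreaRect(Q[:,:2].astype(np.float32)); print(r_, cv2.boxPoints(r_))
for p in [(248,84),(385,70),(398,180),(258,190)]: print(p,onplane(t,*p,.145))
E
```

```text
tab+y (array([ 0.6349, -0.1527,  0.1939]), np.float64(0.0008330624757879701))
tab-y (array([ 0.6399, -0.1973,  0.1897]), np.float64(0.0004071481672827732))
side [300 148  11  19 110] [ 0.638  -0.1718  0.1824] [ 0.6222 -0.2129  0.1468] [ 0.6623 -0.1408  0.1988]
side [330 185   3  11  19] [ 0.5319 -0.0822  0.1302] [ 0.526  -0.2326  0.0005] [ 0.5646 -0.0526  0.1425]
top [366 165   3  11  23] [ 0.6371 -0.1506  0.1938] [ 0.6216 -0.1528  0.1888] [ 0.6495 -0.147   0.1978]
top [382 164   3   9  16] [ 0.6413 -0.1946  0.1942] [ 0.63   -0.1982  0.1878] [ 0.6524 -0.1913  0.1972]
top [333 208  16   3  28] [ 0.5307 -0.0782  0.1364] [ 0.5272 -0.1005  0.1298] [ 0.5333 -0.057   0.1411]
z med 0.14543131039969937
((0.7364131808280945, -0.02628505229949951), (0.3854671120643616, 0.421145498752594), 6.016068935394287) [[ 0.5227  0.1629]
 [ 0.5668 -0.2559]
 [ 0.9502 -0.2155]
 [ 0.906   0.2033]]
(248, 84) [0.9011 0.1956 0.145 ]
(385, 70) [ 0.9445 -0.2117  0.145 ]
(398, 180) [ 0.6146 -0.2457  0.145 ]
(258, 190) [0.5845 0.1612 0.145 ]
```

```bash
cat > goto.py <<'E'
import sys,numpy as np
from scipy.spatial.transform import Rotation as R
from plant import r, cam, job
x,y,z,yaw=map(float,sys.argv[1:5]); s=r.get_state()
M=R.from_euler("xyz",s["eef_rot"],degrees=True); T=R.from_euler("xyz",[180,0,yaw],degrees=True)
print(np.round(M.inv().apply(np.array([x,y,z])-s["tcp_pos"]),4),np.round((M.inv()*T).as_rotvec(degrees=True),2))
E
python3 goto.py 0.638 -0.174 0.26 6
```

```text
[ 0.6613  0.6828 -0.0332] [ 8.000e-02  1.000e-02 -2.055e+01]
```

Distance 0.95; at 0.0417/row = 23 rows; 2 calls. Halfway for first lifts.

Emit:
drive_effector(
  motion=[
    {"xyz": [0.33, 0.34, -0.05], "turn_vec": [0, 0, -10]},
    {"xyz": [0.33, 0.34, -0.05], "turn_vec": [0, 0, -10]},
    {"xyz": [0.33, 0.34, -0.05], "turn_vec": [0, 0, -10]},
    {"xyz": [0.33, 0.34, -0.05], "turn_vec": [0, 0, -10]},
    {"xyz": [0.33, 0.34, -0.05], "turn_vec": [0, 0, -10]},
    {"xyz": [0.33, 0.34, -0.05], "turn_vec": [0, 0, -10]},
    {"xyz": [0.33, 0.34, -0.05], "turn_vec": [0, 0, -10]},
    {"xyz": [0.33, 0.34, -0.05], "turn_vec": [0, 0, -10]},
    {"xyz": [0.33, 0.34, -0.05], "turn_vec": [0, 0, -10]},
    {"xyz": [0.33, 0.34, -0.05], "turn_vec": [0, 0, -10]},
    {"xyz": [0.33, 0.34, -0.05], "turn_vec": [0, 0, -10]},
    {"xyz": [0.33, 0.34, -0.05], "turn_vec": [0, 0, -10]},
  ],
  finger_gap=0.088,
)

```text
time_s: 1.1
tcp_pos: [0.4045, 0.2379, 0.2772]
eef_rot: [-180.0, -0.0, -4.6]
contact_force: [-0.2, -0.2, -0.6]
gripper_width: 0.0877
gripper_force: 0.0
```

```bash
python3 goto.py 0.638 -0.174 0.26 6
```

```text
[0.2659 0.3918 0.0173] [-1.000e-02 -3.000e-02 -1.063e+01]
```

Emit:
drive_effector(
  motion=[
    {"xyz": [0.266, 0.392, 0.017], "turn_vec": [0, 0, -10.6]},
    {"xyz": [0.266, 0.392, 0.017], "turn_vec": [0, 0, -10.6]},
    {"xyz": [0.266, 0.392, 0.017], "turn_vec": [0, 0, -10.6]},
    {"xyz": [0.266, 0.392, 0.017], "turn_vec": [0, 0, -10.6]},
    {"xyz": [0.266, 0.392, 0.017], "turn_vec": [0, 0, -10.6]},
    {"xyz": [0.266, 0.392, 0.017], "turn_vec": [0, 0, -10.6]},
    {"xyz": [0.266, 0.392, 0.017], "turn_vec": [0, 0, -10.6]},
    {"xyz": [0.266, 0.392, 0.017], "turn_vec": [0, 0, -10.6]},
    {"xyz": [0.266, 0.392, 0.017], "turn_vec": [0, 0, -10.6]},
    {"xyz": [0.266, 0.392, 0.017], "turn_vec": [0, 0, -10.6]},
    {"xyz": [0.266, 0.392, 0.017], "turn_vec": [0, 0, -10.6]},
    {"xyz": [0.266, 0.392, 0.017], "turn_vec": [0, 0, -10.6]},
  ],
)

```text
time_s: 2.1
tcp_pos: [0.6386, -0.1742, 0.258]
eef_rot: [180.0, 0.1, 5.9]
contact_force: [0.5, 1.3, -0.3]
gripper_width: 0.0877
gripper_force: 0.0
```

Emit:
drive_effector(
  motion=[
    {},
    {},
    {},
  ],
)

```text
time_s: 2.35
tcp_pos: [0.6373, -0.1703, 0.259]
eef_rot: [-180.0, 0.1, 6.0]
contact_force: [-0.6, 1.3, -0.2]
gripper_width: 0.0873
gripper_force: 0.0
```

```bash
python3 goto.py 0.638 -0.174 0.156 6
python3 - <<'E'
from plant import r, cam, job
import cv2,numpy as np
c=[cam.capture(n) for n in("side","top")]
for n,k in zip(("side","top"),c): np.savez(n+"1.npz",**k)
a=c[0]["frame"][100:220,240:360,::-1];b=c[1]["frame"][110:230,310:430,::-1]
cv2.imwrite("pics/c1.png",cv2.hconcat([cv2.resize(x,(400,400),interpolation=2) for x in(a,b)]))
E
```

```text
[0.0005 0.0038 0.103 ] [-0.02  0.06  0.03]
```

View pics/c1.png

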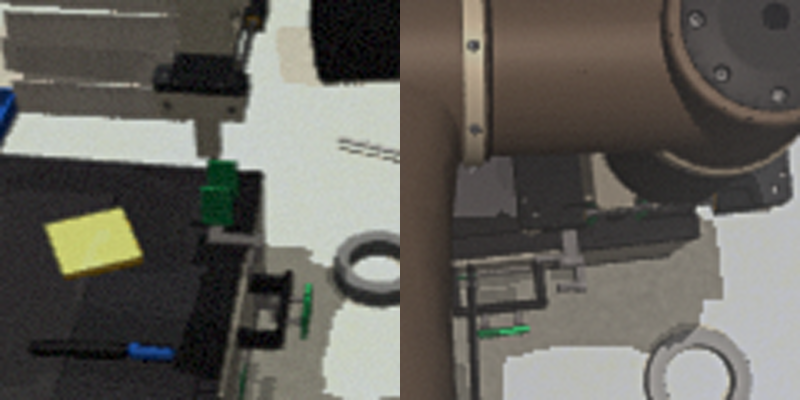

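The side crop shows the fingers hovering over the tabs (tabs at crop (217,195)), and the bystanders are undisturbed. In the top crop the arm hides the catch. Next I'll correct the offset and descend.

Emit:
drive_effector(
  motion=[
    {"xyz": [0.0005, 0.0038, 0.02]},
    {"xyz": [0.0005, 0.0038, 0.04]},
    {"xyz": [0.0005, 0.0038, 0.04]},
    {"xyz": [0.0005, 0.0038, 0.04]},
  ],
)

```text
time_s: 2.78
tcp_pos: [0.6379, -0.1733, 0.2195]
eef_rot: [-180.0, 0.1, 6.1]
contact_force: [0.8, -0.8, 0.3]
gripper_width: 0.0873
gripper_force: 0.0
```

```bash
python3 goto.py 0.638 -0.174 0.156 6
```

```text
[0.0001 0.0007 0.0635] [-0.    0.08  0.14]
```

Emit:
drive_effector(
  motion=[
    {"xyz": [0, 0.0007, 0.02]},
    {"xyz": [0, 0.0007, 0.04]},
    {"xyz": [0, 0.0007, 0.055]},
    {"xyz": [0, 0.0007, 0.0625]},
    {"xyz": [0, 0.0007, 0.0625]},
  ],
)

```text
time_s: 3.2
tcp_pos: [0.6383, -0.1744, 0.1567]
eef_rot: [-180.0, 0.1, 6.1]
contact_force: [0.3, -0.3, 0.9]
gripper_width: 0.0876
gripper_force: 0.0
```

Emit:
drive_effector(
  motion=[
    {},
    {},
    {},
  ],
  finger_gap=0.052,
  clamp_n=5,
)

```text
time_s: 3.45
tcp_pos: [0.6395, -0.1749, 0.1587]
eef_rot: [180.0, -0.1, 6.1]
contact_force: [-0.5, -0.2, 0.3]
gripper_width: 0.0732
gripper_force: 0.0
```

```bash
python3 goto.py 0.638 -0.174 0.156 6
```

```text
[-0.0014 -0.001   0.0027] [ 0.03 -0.13  0.07]
```

Emit:
drive_effector(
  motion=[
    {},
    {},
    {},
    {},
    {},
    {},
  ],
  finger_gap=0.026,
  clamp_n=14,
)

```text
time_s: 3.95
tcp_pos: [0.6387, -0.1728, 0.1574]
eef_rot: [-179.9, -0.0, 6.1]
contact_force: [-2.2, 9.9, 4.8]
gripper_width: 0.0334
gripper_force: 7.4
```

Emit:
drive_effector(
  motion=[
    {},
    {},
    {},
    {},
    {},
    {},
  ],
)

```text
time_s: 4.45
tcp_pos: [0.6387, -0.1729, 0.1575]
eef_rot: [-179.9, -0.0, 6.1]
contact_force: [-2.1, 10.1, 5.0]
gripper_width: 0.029
gripper_force: 14.0
```

The tabs are fully squeezed (29 mm). I'll release, retreat straight up and look at the gate.

Emit:
drive_effector(
  motion=[
    {},
    {},
    {},
    {},
    {},
    {},
  ],
  finger_gap=0.085,
)

```text
time_s: 4.95
tcp_pos: [0.6387, -0.1749, 0.1571]
eef_rot: [180.0, -0.0, 6.1]
contact_force: [0.4, 0.1, 0.3]
gripper_width: 0.0639
gripper_force: 0.0
```

Emit:
drive_effector(
  motion=[
    {"xyz": [0, 0, -0.03]},
    {"xyz": [0, 0, -0.06]},
    {"xyz": [0, 0, -0.09]},
    {"xyz": [0, 0, -0.12]},
    {"xyz": [0, 0, -0.12]},
  ],
)

```text
time_s: 5.37
tcp_pos: [0.6411, -0.1762, 0.2844]
eef_rot: [179.8, -0.5, 6.1]
contact_force: [0.7, -1.3, 1.6]
gripper_width: 0.0849
gripper_force: 0.0
```

```bash
python3 - <<'E'
from plant import r, cam, job
from h import *
np.set_printoptions(precision=4,suppress=True)
c=[cam.capture(n) for n in("side","top")]
for n,k in zip(("side","top"),c): np.savez(n+"2.npz",**k)
a=c[0]["frame"][140:230,270:360,::-1];b=c[1]["frame"][150:240,310:400,::-1]
cv2.imwrite("pics/c2.png",cv2.hconcat([cv2.resize(x,(400,400),interpolation=2) for x in(a,b)]))
for c in c:
    P=cloud(c); f=c["frame"].astype(int); g=(f[...,1]>f[...,0]+35)&(f[...,1]>f[...,2]+20)&(c["z_map"]>0)
    n,l,st,_=cv2.connectedComponentsWithStats(g.astype(np.uint8))
    for i in range(1,n):
        if st[i,4]>8 and 250<st[i,0]<420: Q=P[l==i]; print(st[i],np.median(Q,0),Q.min(0),Q.max(0))
E
```

```text
[300 148  11  19 122] [ 0.6384 -0.1548  0.1812] [ 0.6233 -0.1978  0.1514] [ 0.6537 -0.1428  0.2008]
[334 187   3  12  23] [ 0.5174 -0.0713  0.1359] [ 0.5149 -0.2309  0.0051] [ 0.5495 -0.0512  0.1402]
[337 212  10   2  15] [ 0.5186 -0.0859  0.1375] [ 0.5184 -0.0949  0.1347] [ 0.5216 -0.0684  0.1398]
```

View pics/c2.png

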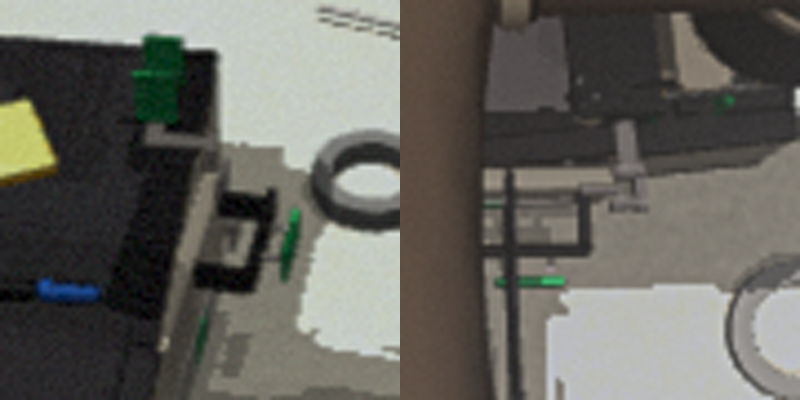

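The gate is ajar. The paddle is now parallel to the image rows in the top crop, at (530,282), and has moved about 13 mm towards the robot, which matches 0.1 rad. That puts the handle at about (0.5294, -0.0728).

```bash
python3 goto.py 0.5294 -0.0728 0.27 -89.7
```

```text
[-0.0985 -0.1135  0.0083] [-0.13 -0.16 95.73]
```

Emit:
drive_effector(
  motion=[
    {"xyz": [-0.01, -0.01, 0], "turn_vec": [0, 0, 7]},
    {"xyz": [-0.02, -0.02, 0], "turn_vec": [0, 0, 14]},
    {"xyz": [-0.03, -0.03, 0], "turn_vec": [0, 0, 21]},
    {"xyz": [-0.04, -0.04, 0], "turn_vec": [0, 0, 28]},
    {"xyz": [-0.05, -0.05, 0], "turn_vec": [0, 0, 35]},
    {"xyz": [-0.06, -0.06, 0], "turn_vec": [0, 0, 42]},
    {"xyz": [-0.07, -0.07, 0], "turn_vec": [0, 0, 49]},
    {"xyz": [-0.08, -0.08, 0], "turn_vec": [0, 0, 56]},
    {"xyz": [-0.09, -0.09, 0], "turn_vec": [0, 0, 63]},
    {"xyz": [-0.0985, -0.1, 0], "turn_vec": [0, 0, 70]},
    {"xyz": [-0.0985, -0.11, 0.008], "turn_vec": [0, 0, 77]},
    {"xyz": [-0.0985, -0.1135, 0.008], "turn_vec": [0, 0, 84]},
  ],
  finger_gap=0.044,
)

```text
time_s: 6.47
tcp_pos: [0.5271, -0.0717, 0.267]
eef_rot: [179.8, 0.0, -78.3]
contact_force: [-0.3, -0.4, -0.5]
gripper_width: 0.0439
gripper_force: 0.0
```

```bash
python3 goto.py 0.5294 -0.0728 0.27 -89.7
```

```text
[ 0.0015 -0.002  -0.003 ] [ 0.16  0.03 11.41]
```

Emit:
drive_effector(
  motion=[
    {"xyz": [0.001, -0.001, 0], "turn_vec": [0, 0, 6]},
    {"xyz": [0.001, -0.002, 0], "turn_vec": [0, 0, 11.4]},
    {"xyz": [0.001, -0.002, 0], "turn_vec": [0, 0, 11.4]},
    {"xyz": [0.001, -0.002, 0], "turn_vec": [0, 0, 11.4]},
    {"xyz": [0.001, -0.002, 0], "turn_vec": [0, 0, 11.4]},
  ],
)

```text
time_s: 6.88
tcp_pos: [0.5306, -0.0731, 0.2684]
eef_rot: [179.9, -0.0, -89.2]
contact_force: [-0.1, 0.3, 0.2]
gripper_width: 0.0442
gripper_force: 0.0
```

```bash
python3 goto.py 0.5294 -0.0728 0.17 -89.7
python3 - <<'E'
from plant import r, cam, job
print(r.get_state()["joints"])
E
```

```text
[-0.0004  0.0011  0.0984] [ 0.06 -0.01  0.52]
[ 1.31334306e+01  5.92389265e+00 -1.30487613e+01 -3.76520840e-03
 -7.10923337e+01 -1.23106591e+01]
```

Emit:
drive_effector(
  motion=[
    {"xyz": [0, 0.001, 0.03], "turn_vec": [0, 0, 0.5]},
    {"xyz": [0, 0.001, 0.06], "turn_vec": [0, 0, 0.5]},
    {"xyz": [0, 0.001, 0.09], "turn_vec": [0, 0, 0.5]},
    {"xyz": [0, 0.001, 0.11], "turn_vec": [0, 0, 0.5]},
    {"xyz": [0, 0.001, 0.11], "turn_vec": [0, 0, 0.5]},
    {"xyz": [0, 0.001, 0.11], "turn_vec": [0, 0, 0.5]},
  ],
)

```text
time_s: 7.38
tcp_pos: [0.5294, -0.0733, 0.1586]
eef_rot: [179.9, -0.1, -89.8]
contact_force: [-0.2, 0.4, 0.1]
gripper_width: 0.0436
gripper_force: 0.0
```

```bash
python3 goto.py 0.5294 -0.0728 0.105 -89.7
python3 - <<'E'
from plant import r, cam, job
from h import *
c=[cam.capture(n) for n in("side","top")]
a=c[0]["frame"][130:230,270:370,::-1];b=c[1]["frame"][150:250,290:390,::-1]
cv2.imwrite("pics/c3.png",cv2.hconcat([cv2.resize(x,(400,400),interpolation=2) for x in(a,b)]))
E
```

```text
[-0.0005 -0.0001  0.0536] [ 0.13 -0.05 -0.05]
```

View pics/c3.png

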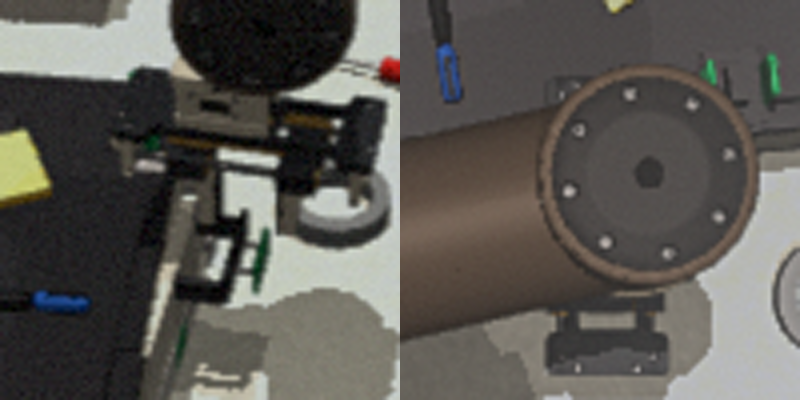

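The left finger (crop (207,195)) is above the gap behind the bar, and the right one (287,215) is in front of the paddle. I'll descend while watching the force.

Emit:
drive_effector(
  motion=[
    {"xyz": [0, 0, 0.01]},
    {"xyz": [0, 0, 0.02]},
    {"xyz": [0, 0, 0.03]},
  ],
)

```text
time_s: 7.73
tcp_pos: [0.5302, -0.0728, 0.1289]
eef_rot: [-179.9, 0.0, -89.8]
contact_force: [-0.1, -0.0, -0.9]
gripper_width: 0.0438
gripper_force: 0.0
```

Emit:
drive_effector(
  motion=[
    {"xyz": [0, 0, 0.01]},
    {"xyz": [0, 0, 0.021]},
    {"xyz": [0, 0, 0.021]},
    {"xyz": [0, 0, 0.021]},
  ],
)

```text
time_s: 8.07
tcp_pos: [0.5293, -0.0731, 0.1071]
eef_rot: [179.9, -0.0, -89.8]
contact_force: [0.1, 0.2, 0.4]
gripper_width: 0.0439
gripper_force: 0.0
```

```bash
python3 goto.py 0.5294 -0.0728 0.105 -89.7
```

```text
[-0.0003 -0.0001  0.0021] [ 0.12 -0.03 -0.14]
```

Emit:
drive_effector(
  motion=[
    {},
    {},
    {},
    {},
    {},
    {},
    {},
    {},
  ],
  finger_gap=0.012,
  clamp_n=30,
)

```text
time_s: 8.73
tcp_pos: [0.5317, -0.072, 0.1086]
eef_rot: [-179.8, 0.1, -89.8]
contact_force: [5.3, 4.0, -3.2]
gripper_width: 0.0201
gripper_force: 30.0
```

```bash
cat > arc.py <<'E'
# rows for gate angles a (deg) from current a0: pose of grip relative to the tool
import sys,numpy as np
from plant import r, cam, job
s=r.get_state(); p=s["tcp_pos"][:2]; H=np.array([.5857,.0575]); v=p-H
yaw=s["eef_rot"][2]
ang=lambda w:np.degrees(np.arctan2(w[1],w[0]))
nominal=ang((-57,-130))+6
print("gate now",(nominal-ang(v)+180)%360-180,"radius",np.linalg.norm(v),"yaw",yaw)
def rot(a): a=np.radians(a); return np.array([[np.cos(a),-np.sin(a)],[np.sin(a),np.cos(a)]])
for d in map(float,sys.argv[1:]):
    w=rot(-yaw)@(rot(-d)@v-v); print("[%.4f,%.4f,0,0,0,%g]"%(w[0],-w[1],d),end=",")
print()
E
python3 arc.py 3 6 9 12 15 18 21 24 27 30 33 36
```

```text
gate now 4.960087421323237 radius 0.14030111944000884 yaw -89.84665843817461
[-0.0030,0.0067,0,0,0,3],[-0.0064,0.0132,0,0,0,6],[-0.0101,0.0196,0,0,0,9],[-0.0141,0.0257,0,0,0,12],[-0.0185,0.0316,0,0,0,15],[-0.0231,0.0373,0,0,0,18],[-0.0281,0.0427,0,0,0,21],[-0.0333,0.0479,0,0,0,24],[-0.0388,0.0528,0,0,0,27],[-0.0445,0.0574,0,0,0,30],[-0.0505,0.0617,0,0,0,33],[-0.0566,0.0657,0,0,0,36],
```

The paddle is fully squeezed (20 mm). Now I'll swing the gate along the arc.

Emit:
drive_effector(
  motion=[
    {"xyz": [-0.0030, 0.0067, 0], "turn_vec": [0, 0, 3]},
    {"xyz": [-0.0064, 0.0132, 0], "turn_vec": [0, 0, 6]},
    {"xyz": [-0.0101, 0.0196, 0], "turn_vec": [0, 0, 9]},
    {"xyz": [-0.0141, 0.0257, 0], "turn_vec": [0, 0, 12]},
    {"xyz": [-0.0185, 0.0316, 0], "turn_vec": [0, 0, 15]},
    {"xyz": [-0.0231, 0.0373, 0], "turn_vec": [0, 0, 18]},
    {"xyz": [-0.0281, 0.0427, 0], "turn_vec": [0, 0, 21]},
    {"xyz": [-0.0333, 0.0479, 0], "turn_vec": [0, 0, 24]},
  ],
)

```text
time_s: 9.4
tcp_pos: [0.4836, -0.0389, 0.1086]
eef_rot: [-179.8, 0.2, -114.0]
contact_force: [5.2, 2.2, -5.7]
gripper_width: 0.0196
gripper_force: 30.0
```

```bash
python3 arc.py 3 6 9 12 15 18 21 24 27 30 33 36
```

```text
gate now 28.996593172551258 radius 0.14042273489501284 yaw -113.98894614721513
[-0.0030,0.0067,0,0,0,3],[-0.0064,0.0132,0,0,0,6],[-0.0101,0.0196,0,0,0,9],[-0.0141,0.0258,0,0,0,12],[-0.0184,0.0317,0,0,0,15],[-0.0231,0.0374,0,0,0,18],[-0.0280,0.0428,0,0,0,21],[-0.0332,0.0480,0,0,0,24],[-0.0387,0.0529,0,0,0,27],[-0.0444,0.0575,0,0,0,30],[-0.0504,0.0618,0,0,0,33],[-0.0566,0.0658,0,0,0,36],
```

Tracking is good and the forces are low. I'll continue through the detent.

Emit:
drive_effector(
  motion=[
    {"xyz": [-0.0030, 0.0067, 0], "turn_vec": [0, 0, 3]},
    {"xyz": [-0.0064, 0.0132, 0], "turn_vec": [0, 0, 6]},
    {"xyz": [-0.0101, 0.0196, 0], "turn_vec": [0, 0, 9]},
    {"xyz": [-0.0141, 0.0258, 0], "turn_vec": [0, 0, 12]},
    {"xyz": [-0.0184, 0.0317, 0], "turn_vec": [0, 0, 15]},
    {"xyz": [-0.0231, 0.0374, 0], "turn_vec": [0, 0, 18]},
    {"xyz": [-0.0280, 0.0428, 0], "turn_vec": [0, 0, 21]},
    {"xyz": [-0.0332, 0.0480, 0], "turn_vec": [0, 0, 24]},
    {"xyz": [-0.0387, 0.0529, 0], "turn_vec": [0, 0, 27]},
    {"xyz": [-0.0444, 0.0575, 0], "turn_vec": [0, 0, 30]},
    {"xyz": [-0.0504, 0.0618, 0], "turn_vec": [0, 0, 33]},
    {"xyz": [-0.0566, 0.0658, 0], "turn_vec": [0, 0, 36]},
  ],
)

```text
time_s: 10.4
tcp_pos: [0.4462, 0.0393, 0.1086]
eef_rot: [-179.9, 0.2, -150.0]
contact_force: [8.0, -2.6, -7.9]
gripper_width: 0.0197
gripper_force: 30.0
```

```bash
python3 arc.py 3 6 9 12 15 18 21 24 27 30 33
```

```text
gate now 64.87860125310053 radius 0.14067683699733188 yaw -149.96681503233884
[-0.0030,0.0067,0,0,0,3],[-0.0064,0.0133,0,0,0,6],[-0.0101,0.0197,0,0,0,9],[-0.0141,0.0258,0,0,0,12],[-0.0184,0.0318,0,0,0,15],[-0.0231,0.0375,0,0,0,18],[-0.0280,0.0430,0,0,0,21],[-0.0332,0.0482,0,0,0,24],[-0.0387,0.0531,0,0,0,27],[-0.0444,0.0577,0,0,0,30],[-0.0504,0.0620,0,0,0,33],
```

Emit:
drive_effector(
  motion=[
    {"xyz": [-0.0030, 0.0067, 0], "turn_vec": [0, 0, 3]},
    {"xyz": [-0.0064, 0.0133, 0], "turn_vec": [0, 0, 6]},
    {"xyz": [-0.0101, 0.0197, 0], "turn_vec": [0, 0, 9]},
    {"xyz": [-0.0141, 0.0258, 0], "turn_vec": [0, 0, 12]},
    {"xyz": [-0.0184, 0.0318, 0], "turn_vec": [0, 0, 15]},
    {"xyz": [-0.0231, 0.0375, 0], "turn_vec": [0, 0, 18]},
    {"xyz": [-0.0280, 0.0430, 0], "turn_vec": [0, 0, 21]},
    {"xyz": [-0.0332, 0.0482, 0], "turn_vec": [0, 0, 24]},
    {"xyz": [-0.0387, 0.0531, 0], "turn_vec": [0, 0, 27]},
    {"xyz": [-0.0444, 0.0577, 0], "turn_vec": [0, 0, 30]},
    {"xyz": [-0.0444, 0.0577, 0], "turn_vec": [0, 0, 30]},
    {"xyz": [-0.0444, 0.0577, 0], "turn_vec": [0, 0, 30]},
  ],
)

```text
time_s: 11.4
tcp_pos: [0.4552, 0.1105, 0.1086]
eef_rot: [-180.0, 0.1, -179.8]
contact_force: [6.1, -6.2, -2.4]
gripper_width: 0.0199
gripper_force: 30.0
```

```bash
python3 arc.py 1 2
```

```text
gate now 94.43226575029058 radius 0.14089049636483433 yaw -179.79789485418763
[-0.0010,0.0023,0,0,0,1],[-0.0019,0.0045,0,0,0,2],
```

Emit:
drive_effector(
  motion=[
    {"xyz": [-0.0010, 0.0023, 0], "turn_vec": [0, 0, 1]},
    {"xyz": [-0.0010, 0.0023, 0], "turn_vec": [0, 0, 1]},
    {"xyz": [-0.0010, 0.0023, 0], "turn_vec": [0, 0, 1]},
    {"xyz": [-0.0010, 0.0023, 0], "turn_vec": [0, 0, 1]},
  ],
)

```text
time_s: 11.73
tcp_pos: [0.456, 0.1125, 0.1086]
eef_rot: [-180.0, 0.1, 179.2]
contact_force: [5.1, -6.4, -2.9]
gripper_width: 0.0197
gripper_force: 30.0
```

```bash
python3 arc.py; python3 - <<'E'
from plant import r, cam, job
import cv2
c=[cam.capture(n) for n in("side","top")]
a=c[0]["frame"][100:400,180:480,::-1];b=c[1]["frame"][60:360,180:480,::-1]
cv2.imwrite("pics/c4.png",cv2.hconcat([cv2.resize(x,(400,400)) for x in(a,b)]))
E
```

```text
gate now 95.31904846791736 radius 0.1409085832075277 yaw 179.19975209747685
```

View pics/c4.png

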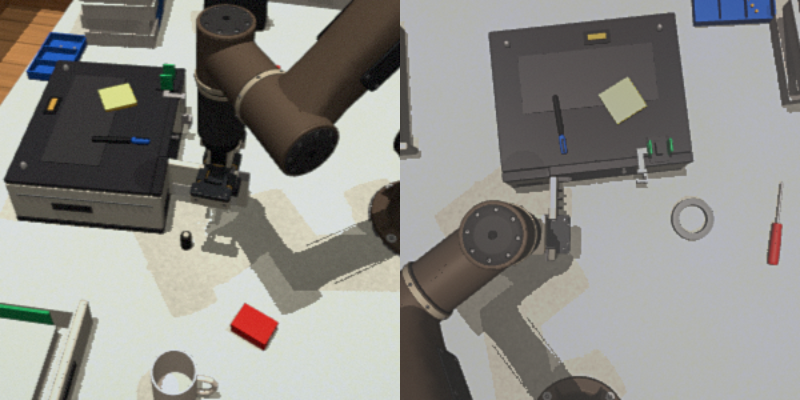

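The gate stands square to the unit with its handle held (top crop (555,220)). The marker, pad, tape, roller, screwdriver, box and mug are all where they were.

```bash
python3 - <<'E'
from plant import r, cam, job
print(job.close_job())
E
```

```text
the job is handed in; nothing more can be done
None
```

I handed the job in with the catch released, the gate held open at about 95° and the paddle still squeezed at 30 N; the last pictures showed nothing else moved, and the clock read about 12 s of the 48 s allowed.

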